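Put the washed baking tools back in their places

TASK

Put the washed baking tools away: set each biscuit cutter upright on the plate that shows its own outline, centred and turned so that it covers that outline, and slide the dough scraper, blade down, from the drying stand into the guides of its rack until it seats on the bottom. Set everything down rather than dropping it, let go of it all, and leave the jar and the bowl standing where they are.

Things in the scene. Friction and masses are not known exactly. Their poses are not given: they have to be found in the camera images.
- cutter_round: Loose round biscuit cutter, an open red plastic ring 70 mm in diameter. Walls 25 mm high; a 14 mm wide white bar across their top along x (top at 29 mm) carries an upright round red grip knob, 24 mm in diameter, 29 to 65 mm above the origin. Origin: centre of its lower edge, z up. 0.1 kg, stands on the table.
- cutter_square: Loose square biscuit cutter, an open blue plastic frame 62 x 62 mm with sides along its x and y axes. Walls 25 mm high; a 14 mm wide white bar across their top along x (top at 29 mm) carries an upright round blue grip knob, 24 mm in diameter, 29 to 65 mm above the origin. Origin: centre of its lower edge, z up. 0.1 kg, stands on the table.
- cutter_star: Loose six-pointed star biscuit cutter in orange plastic, 88 mm across the points, two of the points on its x axis (the others every 60 degrees). Walls 25 mm high; a 14 mm wide white bar across their top along x (top at 29 mm) carries an upright round orange grip knob, 24 mm in diameter, 29 to 65 mm above the origin. Origin: centre of its lower edge, z up. 0.1 kg, stands on the table.
- scraper: Loose upright dough scraper: metal blade 4 mm thick (x), 100 wide (y), 76 high, green grip bar on top 20 thick (x), 100 long (y), from 76 to 104 mm up. Origin: middle of the lower blade edge, z up; both ways round alike. 0.15 kg. Starts in a fixed grey drying stand (70 x 130 mm, floor at 6 mm, centred on it) between pins 46 mm high, 1.5 mm play: lift straight up over 50 mm.
- pad_round: Fixed flat white square plate, 120 x 120 mm and 4 mm thick, with a red circle outline of 70 mm diameter, centred. Origin at the centre of its underside, so its top is at z = 4 mm; z up, x and y along its sides.
- pad_square: Fixed flat white square plate, 120 x 120 mm and 4 mm thick, with a blue square outline 62 x 62 mm, centred, sides parallel to the plate's sides. Origin at the centre of its underside, so its top is at z = 4 mm; z up, x and y along its sides.
- pad_star: Fixed flat white square plate, 120 x 120 mm and 4 mm thick, with an orange six-pointed star outline, 88 mm point to point, centred, two of its points on the plate's x axis. Origin at the centre of its underside, so its top is at z = 4 mm; z up, x and y along its sides.
- rack: Fixed scraper rack: white base 60 x 136 x 6 mm, two green upright channels facing each other along y that take the blade's side edges. Slots 8 mm wide (x), from the floor at z = 6 mm to 52 mm, flared to 14 mm at the mouth, 63 mm up; back walls 108 mm apart (y). Seated: scraper origin on the rack's z axis at 6 mm, y along the rack's y. Origin: centre of underside, z up.
- jar: Bystander: amber glass jar with a blue lid, 76 mm in diameter, 105 mm high, standing among the plates, on the right as the robot sees it. Origin at the centre of its underside.
- bowl: Bystander: white ceramic bowl, 110 mm in diameter, 55 mm high, standing among the plates, on the left as the robot sees it. Origin at the centre of its underside.

How it is judged:
At the end, for the whole second after the job is handed in: Each cutter stands upright on its own plate, within 11 mm of the centre (square and star turned within 0.2 rad of the outline); the scraper is in the rack's guides, edge within 3.5 mm of the floor and 9 mm of the middle, upright; all released and at rest (horizontal distance between cutter_round and pad_round below 0.011 m and z of cutter_round in the frame of pad_round between 0.001 and 0.008 m and angle between each of cutter_round, cutter_square, cutter_star's own z axis and vertical below 0.08 rad and horizontal distance between cutter_square and pad_square below 0.011 m and z of cutter_square in the frame of pad_square between 0.001 and 0.008 m and (angle between the x axis of cutter_square and the x axis of pad_square, either way round below 0.2 rad or angle between the x axis of cutter_square and the x axis of pad_square, either way round above 1.371 rad) and horizontal distance between cutter_star and pad_star below 0.011 m and z of cutter_star in the frame of pad_star between 0.001 and 0.008 m and (angle between the x axis of cutter_star and the x axis of pad_star, either way round below 0.2 rad or angle between the x axis of cutter_star and the x axis of pad_star, either way round between 0.847 and 1.247 rad) and horizontal distance between scraper and rack below 0.009 m and z of scraper in the frame of rack below 0.0095 m and angle between the y axis of scraper and the y axis of rack, either way round below 0.15 rad and angle between scraper's own z axis and vertical below 0.12 rad and linear speed of each of cutter_round, cutter_square, cutter_star, scraper below 0.02 m/s and angular speed of each of cutter_round, cutter_square, cutter_star, scraper below 0.1 rad/s); the robot touches nothing.
It fails at once if the jar is pushed more than 30 mm from its place or tipped over (distance of jar from where it was at the start of the episode above 0.03 m or angle between jar's own z axis and vertical above 0.4 rad).
It fails at once if the bowl is pushed more than 30 mm from its place or tipped over (distance of bowl from where it was at the start of the episode above 0.03 m or angle between bowl's own z axis and vertical above 0.4 rad).
It fails at once if a cutter or the scraper is dropped (falls freely at over 0.7 m/s, about 25 mm of fall) ((contact force between cutter_round and the fingers below 0.05 N and linear speed of cutter_round above 0.7 m/s) or (contact force between cutter_square and the fingers below 0.05 N and linear speed of cutter_square above 0.7 m/s) or (contact force between cutter_star and the fingers below 0.05 N and linear speed of cutter_star above 0.7 m/s) or (contact force between scraper and the fingers below 0.05 N and linear speed of scraper above 0.7 m/s)).
It also fails if it takes over 115 s, if anything falls off the work surface, if the arm or the gripper's body presses on something with over 40 N, if the wrist force passes 120 N, or if a joint passes its speed limit or range.

ROBOT

A 7-joint arm with a two-finger parallel gripper is mounted at the origin on the work surface. World frame = base frame: x ahead of the robot, y to its left, z up, the work surface at z = 0. Lengths are in m, angles in rad, forces in N, time in s.
With the tool pointing down it reaches from about 0.4 to 0.85 m from the base axis. Payload 6.9 kg.
Tool frame: the origin (TCP) lies at the very end of the fingers, on their centre line; the grasp point (between the pads) lies 19 mm behind it (env.pinch_z is the distance from the TCP to the grasp point, in m); z points along the fingers, y is the line along which they close (so a half turn about z gives the same grasp; the last joint's range is limited). The gripper opens to 85 mm and grips with 20 to 120 N. Pads are 22 mm wide; open, the fingers measure 114 mm over their backs; the gripper's body (76 mm by 85 mm) begins 54 mm behind the grasp point. The pads swing forward as they close: fully open they stand 13 mm farther back than shut.
Start: joints at [1.208, 0.507, -0.238, 1.5, 0.126, 1.149, -0.155], TCP at [0.282, -0.558, 0.231] pointing down, gripper open.
Joint ranges: [-3.08, 3.08], [-0.24, 2.05], [-1.43, 1.35], [0, 2.5], [-1.52, 4.66], [0.17, 1.96], [-2.89, 2.89]. Speed limits (rad/s): [2.39, 2.39, 3.14, 3.14, 3.14, 3.14, 3.14].

INTERFACE

Orientations are given as [roll, pitch, yaw] about the fixed x, y, z axes, in that order (R = Rz(yaw) Ry(pitch) Rx(roll)).
In Python, from rig import env, imaging, finish_job gives the robot as it stands.
- The arm moves only by the tool step_arm, never from a script. Its argument "series" is one flat list of numbers, 6 for each row, row after row: the shift along the tool's x, y, z in units of 40 mm (1.0 is 40 mm), then the turn, a rotation vector about the tool's x, y, z in rad. In form: [x, y, z, wx, wy, wz, x, y, z, wx, wy, wz, ...]. A call has 1 to 10 rows; each row shifts and turns the commanded pose from where the row before left it, along the tool's axes as they then stand; what a row does not reach is not made up. A row lasts 1/10 s, in which the tool goes at most 50 mm and 8.59 degrees, less where a joint would pass 70% of its speed; a pose out of reach is approached as far as the arm can. A call is refused whole if a number of a shift passes 1 or a number of a turn 0.15, either way. A call with a gripper value outside its range is refused whole. "gripper" is the finger opening in mm, from 0 to 85.4, set as the call begins (left out, the last holds). The fingers move at their own pace and stop on an object; the grip force is fixed at half the most. Time passes only in rows, so rows that do not move let the fingers close. It gives the time, the measured TCP pose, the force, the opening and the grip force at its end, in the units of the state.
- env.observe(): the state, without advancing time (a new reading comes with each control period).
- imaging.snapshot(name): name is "scene" or "side" or "wrist"; returns (picture, depth): 480x640x3 uint8, blue, green, red; 480x640 float32, m along the optical axis (not along the pixel's ray), 0 where there is no reading.
- imaging.camera_info(name): a dict with "camera_matrix" (3x3 intrinsics, pixels), "extrinsics" (4x4, takes a point from world to camera coordinates). Camera axes: x right, y down, z forward; pixel columns grow to the right and rows downward; lengths in m; the calibration is good to about 2 mm. The wrist camera is an equidistant fisheye: a pixel r from the principal point sees the ray r / f radians off the axis. A picture is of the moment at which its call begins: read the wrist's pose just before it. camera_info takes no time and is no camera call; for the wrist camera it gives the pose at the moment of the call.
- finish_job(): hands the job in; it is judged then, once.
The state is a dict: "clock": time; "joints": joint angles; "qd": joint speeds; "effort": joint torques, N m; "ee_pos": TCP position; "eef_rot": TCP orientation; "wrist_force": force on the tool from outside, world axes, zero at the start; "torque": the same for the moment, N m; "opening": opening from 0.0 (shut) to 1.0 (fully open); "gripper_force": force on a finger pad.
Only numpy, scipy, OpenCV 4.12 (cv2) and the standard library are available. Lean on these libraries where they do the work, as an engineer would, in place of code of your own. Each camera call takes 0.05 s, during which the arm holds its last target. There are 200 camera calls.

## Working session

There is one attempt and no reset: what is moved stays moved. The work goes in short steps, Python scripts to look and compute and a tool call to move; the robot and the scene stay as the last step left them, time stands still between calls to the robot, and variables do not carry over. Pictures are saved under pics/ and viewed, at most 14 in all, crops included, and the job is handed in when it is done.

Besides the shell and the picture viewer there is one more tool, called after ">>>" as name(argument=value, ...) on one line, values as JSON. step_arm: Moves the arm, as the interface text tells. Its arguments: {"type":"object","properties":{"series":{"type":"array","items":{"type":"number"}},"gripper":{"type":"number"}},"required":["series"]}

```bash
ls; mkdir -p pics; python3 - <<'E'
from rig import env, imaging
import cv2,numpy as np
s=env.observe();print(s['clock'],s['ee_pos'],s['eef_rot'],s['opening'],env.pinch_z)
for n in ['scene','side']:
    im,d=imaging.snapshot(n);cv2.imwrite(f'pics/{n}0.png',im);np.savez(f'pics/{n}0.npz',im=im,d=d)
    c=imaging.camera_info(n);print(c)
E
```

```text
pics
0.0 [ 0.28151307 -0.55744089  0.23043108] [-3.13981012e+00  5.82587459e-05  4.67821801e-01] 1.0015883691115095 0.0187
{'camera_matrix': array([[522.59148249,   0.        , 318.90973105],
       [  0.        , 522.59148249, 234.16344329],
       [  0.        ,   0.        ,   1.        ]]), 'extrinsics': array([[-0.82348848,  0.56730943,  0.00516942,  0.40366249],
       [ 0.47245221,  0.69078439, -0.54736263, -0.22759429],
       [-0.31409494, -0.44830452, -0.83687958,  1.51621693],
       [ 0.        ,  0.        ,  0.        ,  1.        ]])}
{'camera_matrix': array([[501.84488055,   0.        , 319.63906449],
       [  0.        , 501.84488055, 234.5582749 ],
       [  0.        ,   0.        ,   1.        ]]), 'extrinsics': array([[-0.71158911, -0.70251216,  0.01084411,  0.36793496],
       [-0.49326277,  0.48852594, -0.71974596,  0.28724101],
       [ 0.50033266, -0.51751239, -0.69415284,  1.02543036],
       [ 0.        ,  0.        ,  0.        ,  1.        ]])}
```

View pics/scene0.png

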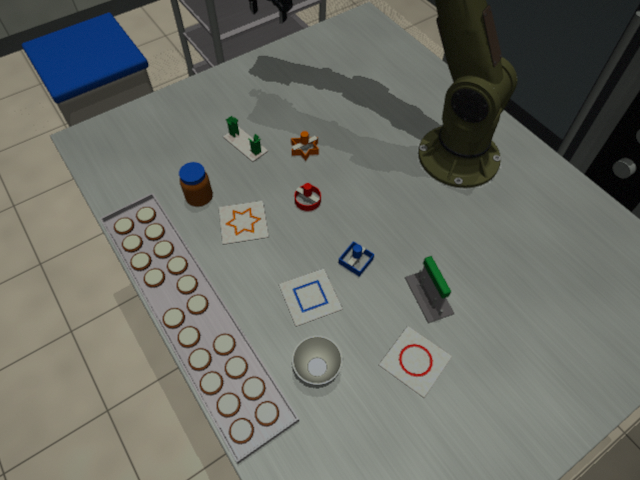

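View pics/side0.png

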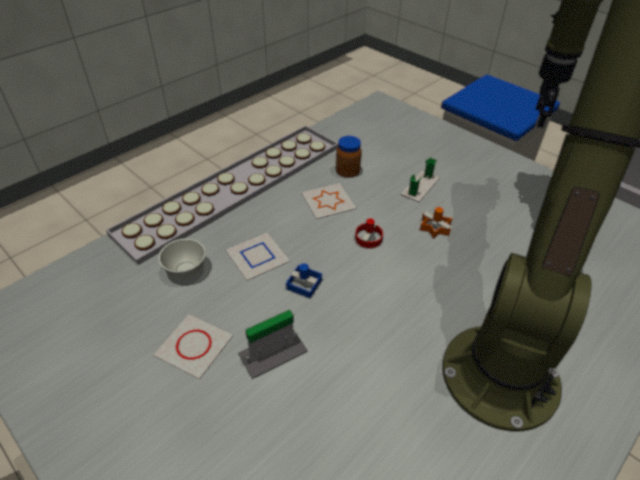

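The scene view shows the pads (star outline ~(243,221), square ~(311,296), circle ~(416,360)), the cutters (star (305,146), round (308,196), square (356,258)), the rack (245,140), the scraper stand (432,290), the jar (196,185) and the bowl (317,361). The side view agrees. Next I'll fit each pose with the calibration.

```bash
cat > h.py <<'E'
import numpy as np, cv2
from scipy.optimize import least_squares
def shape(kind):
    if kind=='round': a=np.linspace(0,2*np.pi,181); return np.c_[np.cos(a),np.sin(a)]*.035
    if kind=='square': v=np.array([[1,1],[-1,1],[-1,-1],[1,-1],[1,1]])*.031
    if kind=='star':
        a=np.arange(13)*np.pi/6; r=np.where(np.arange(13)%2==0,.044,.044/np.sqrt(3)); v=np.c_[np.cos(a)*r,np.sin(a)*r]
    return np.vstack([np.linspace(p,q,30,endpoint=False) for p,q in zip(v[:-1],v[1:])])
def fit(P,kind,c0=None):
    from scipy.spatial import cKDTree
    t=cKDTree(shape(kind)); c0=np.median(P,0) if c0 is None else c0; best=None
    per={'round':.1,'square':np.pi/2,'star':np.pi/3}[kind]
    for a0 in np.linspace(0,per,6,endpoint=False):
        f=lambda p:t.query((P-p[:2])@np.array([[np.cos(p[2]),-np.sin(p[2])],[np.sin(p[2]),np.cos(p[2])]]))[0]*1000
        r=least_squares(f,[*c0,a0],loss='soft_l1',x_scale=[.01,.01,.1],diff_step=1e-4)
        if best is None or r.cost<best.cost: best=r
    return best.x, np.sqrt(np.mean(best.fun**2))
def rays(c,uv,fish=False):
    K=c['camera_matrix'];E=c['extrinsics']
    q=np.c_[(uv[:,0]-K[0,2])/K[0,0],(uv[:,1]-K[1,2])/K[1,1]]
    if fish:
        th=np.linalg.norm(q,axis=1)[:,None]; d=np.c_[q/np.maximum(th,1e-9)*np.sin(th),np.cos(th)]
    else: d=np.c_[q,np.ones(len(q))]
    return -E[:3,:3].T@E[:3,3], d@E[:3,:3]
def plane(c,uv,z,fish=False):
    o,d=rays(c,np.atleast_2d(np.asarray(uv,float)),fish); return (o+d*((z-o[2])/d[:,2])[:,None])[:,:2]
def cloud(c,d,mask=None,fish=False):
    m=d>0
    if mask is not None: m&=mask>0
    v,u=np.nonzero(m); o,r=rays(c,np.c_[u,v].astype(float),fish)
    s=d[v,u]
    if fish: r=r/(r@c['extrinsics'][2,:3])[:,None]
    return o+r*s[:,None], np.c_[u,v]
HS={'red':[(0,8),(172,180)],'orange':[(9,22)],'blue':[(100,125)],'green':[(50,90)]}
def cmask(im,col,s=110,v=50):
    h=cv2.cvtColor(im,cv2.COLOR_BGR2HSV); m=0
    for a,b in HS[col]: m=m|cv2.inRange(h,(a,s,v),(b,255,255))
    return m
E
cat > m.py <<'E'
from h import *; from rig import imaging
def comps(m,lo=25):
    n,l,st,ce=cv2.connectedComponentsWithStats(m); return [(l==i) for i in range(1,n) if st[i,4]>lo]
for n in ['scene','side']:
    z=np.load(f'pics/{n}0.npz');im,d=z['im'],z['d'];c=imaging.camera_info(n);print(n)
    for col in HS:
        for m in comps(cmask(im,col)):
            W,uv=cloud(c,d,m)
            if len(W)<20: continue
            md=np.median(W,0)
            if not(.1<md[0]<1 and -.8<md[1]<.8 and md[2]<.13): continue
            hi=np.percentile(W[:,2],97)
            t=W[W[:,2]>hi-.012]
            print(col,len(W),'px',uv.mean(0).round(),'med',md.round(3),'zhi',hi.round(3),'top c',t[:,:2].mean(0).round(3),'ext',np.ptp(t[:,:2],axis=0).round(3))
            if hi<.02:
                k={'red':'round','blue':'square','orange':'star'}[col]; print('   pad',k,fit(plane(c,uv,.004),k))
E
python3 m.py
```

```text
scene
red 333 px [308. 197.] med [ 0.457 -0.103  0.021] zhi 0.065 top c [ 0.453 -0.109] ext [0.024 0.025]
red 230 px [415. 360.] med [0.501 0.399 0.004] zhi 0.008 top c [0.501 0.399] ext [0.076 0.075]
   pad round (array([0.50135743, 0.39889401, 0.04782113]), np.float64(1.7097383147584284))
orange 374 px [304. 145.] med [ 0.36  -0.264  0.021] zhi 0.065 top c [ 0.357 -0.27 ] ext [0.023 0.028]
orange 182 px [195. 185.] med [ 0.699 -0.265  0.079] zhi 0.088 top c [ 0.697 -0.269] ext [0.071 0.049]
orange 200 px [243. 221.] med [ 0.632 -0.147  0.004] zhi 0.008 top c [ 0.632 -0.149] ext [0.081 0.092]
   pad star (array([ 0.63123351, -0.14969718, -0.41295855]), np.float64(1.6992328022244787))
orange 42 px [147. 218.] med [ 0.842 -0.292  0.012] zhi 0.016 top c [ 0.838 -0.294] ext [0.049 0.034]
   pad star (array([ 0.83251097, -0.32507428, -0.11648976]), np.float64(3.4928731037369922))
orange 49 px [125. 229.] med [ 0.902 -0.292  0.013] zhi 0.017 top c [ 0.899 -0.296] ext [0.048 0.041]
   pad star (array([ 0.89407317, -0.32520936, -0.21671954]), np.float64(4.086431690511114))
orange 45 px [155
[... 4771 characters left out ...]
0.03 ]
   pad star (array([ 0.62975585, -0.14880928,  0.59575143]), np.float64(1.7210661346200393))
orange 157 px [440. 215.] med [ 0.348 -0.27   0.046] zhi 0.066 top c [ 0.352 -0.269] ext [0.022 0.024]
orange 255 px [433. 228.] med [ 0.348 -0.248  0.014] zhi 0.025 top c [ 0.349 -0.25 ] ext [0.085 0.044]
blue 283 px [349. 143.] med [ 0.682 -0.285  0.104] zhi 0.107 top c [ 0.683 -0.287] ext [0.068 0.068]
blue 423 px [304. 280.] med [0.45  0.123 0.019] zhi 0.065 top c [0.454 0.119] ext [0.022 0.023]
green 43 px [430. 162.] med [ 0.498 -0.44   0.056] zhi 0.064 top c [ 0.497 -0.438] ext [0.029 0.028]
green 415 px [269. 324.] med [0.366 0.297 0.108] zhi 0.112 top c [0.366 0.297] ext [0.038 0.095]
```

```bash
cat > m2.py <<'E'
from h import *; from rig import imaging
D={n:(np.load(f'pics/{n}0.npz'),imaging.camera_info(n)) for n in ['scene','side']}
for k,col,c0 in [('star','orange',(.354,-.27)),('square','blue',(.457,.118)),('round','red',(.45,-.109))]:
    A=[]
    for n,(z,c) in D.items():
        W,_=cloud(c,z['d'],cmask(z['im'],col)); W=W[(np.linalg.norm(W[:,:2]-c0,axis=1)<.06)]
        w=W[(W[:,2]>.004)&(W[:,2]<.026)][:,:2]; A.append(w); print(k,n,len(w),fit(w,k,c0))
    print(k,'both',fit(np.vstack(A),k,c0))
for n,(z,c) in D.items():
    W,_=cloud(c,z['d'],cmask(z['im'],'green'));
    b=W[(np.linalg.norm(W[:,:2]-(.369,.296),axis=1)<.08)&(W[:,2]>.1)][:,:2].astype(np.float32)
    r=cv2.minAreaRect(b*1000); print('scraper',n,r, 'mean',b.mean(0))
    b=W[(np.linalg.norm(W[:,:2]-(.484,-.388),axis=1)<.09)&(W[:,2]>.055)]
    print('rack',n,len(b),cv2.minAreaRect(b[:,:2].astype(np.float32)*1000))
E
python3 m2.py
python3 - <<'E'
import cv2,numpy as np
a=np.load('pics/scene0.npz')['im'][105:175,215:285]; b=np.load('pics/scene0.npz')['im'][245:335,395:485]
cv2.imwrite('pics/crop1.png',np.hstack([cv2.resize(a,(400,400),interpolation=2),cv2.resize(b,(400,400),interpolation=2)]))
E
```

```text
star scene 225 (array([ 0.35555186, -0.27181562, -0.01493024]), np.float64(1.9156739588148755))
star side 264 (array([ 0.35318362, -0.27152606, -0.01880666]), np.float64(1.649380957031973))
star both (array([ 0.35417441, -0.27138134, -0.01442881]), np.float64(1.887917742153108))
square scene 226 (array([0.45872811, 0.11607315, 0.32619182]), np.float64(1.2414164732592108))
square side 278 (array([0.45575655, 0.11570298, 0.33767174]), np.float64(1.2868957436304258))
square both (array([0.45721738, 0.11594158, 1.89932112]), np.float64(1.5950175608178356))
round scene 184 (array([ 0.45240456, -0.11153622,  0.07440846]), np.float64(2.14005670829977))
round side 245 (array([ 0.44989838, -0.11139547,  0.02718256]), np.float64(1.6337763816958408))
round both (array([ 0.45107193, -0.11125243,  0.08845211]), np.float64(2.017534072990156))
scraper scene ((370.3829040527344, 292.655517578125), (98.26919555664062, 20.814607620239258), 76.30172729492188) mean [0.37090978 0.29496422]
rack scene 78 ((487.2449645996094, -386.18572998046875), (30.911155700683594, 129.55303955078125), 8.502914428710938)
scraper side ((366.35052490234375, 294.579345703125), (96.75482940673828, 19.560468673706055), 75.37223052978516) mean [0.36566618 0.29651663]
rack side 41 ((484.67364501953125, -384.6655578613281), (24.839048385620117, 130.5138702392578), 9.422740936279297)
```

View pics/crop1.png

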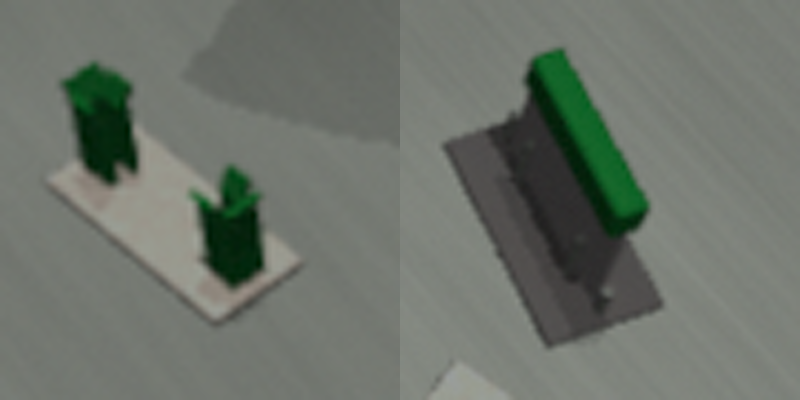

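The crop shows the rack base corners at about (48,180), (215,322), (300,262) and the scraper seated in the stand. All fits are consistent with the sizes given. I'm moving above the star cutter now.

```bash
cat > p.py <<'E'
import sys,numpy as np
from rig import env
def go(x,y,z,yaw=None):
    s=env.observe();p=s['ee_pos'];w=s['eef_rot'][2];d=np.array([x,y,z])-p
    t=np.array([np.cos(w)*d[0]+np.sin(w)*d[1],np.sin(w)*d[0]-np.cos(w)*d[1],-d[2]])/.04
    print('t',round(s['clock'],2),'total units xyz',t.round(2),'per10',(t/10).round(3), 'wz',None if yaw is None else round(-(yaw-w),3))
if __name__=='__main__': go(*map(float,sys.argv[1:]))
E
python3 p.py .354 -.271 .2
python3 - <<'E'
import sys; sys.path.insert(0,'.')
from h import *; from rig import imaging
c=imaging.camera_info('scene'); P=plane(c,[(223.4,136.5),(252.6,161.4),(267.5,150.9),(239.5,126.9)],.006); print(P.round(3),P.mean(0).round(3),np.linalg.norm(np.diff(P,axis=0),axis=1).round(3))
q=P[1]-P[0];q2=P[2]-P[3];print(np.arctan2(q[1],q[0])-np.pi/2,np.arctan2(q2[1],q2[0])-np.pi/2)
E
```

```text
t 0.1 total units xyz [ 4.85 -5.58  0.76] per10 [ 0.485 -0.558  0.076] wz None
[[ 0.527 -0.444]
 [ 0.505 -0.312]
 [ 0.449 -0.322]
 [ 0.468 -0.451]] [ 0.487 -0.383] [0.134 0.057 0.131]
0.16427139048926032 0.14692633820841405
```

>>> step_arm(series=[0.485, -0.557, 0.075, 0, 0, 0, 0.485, -0.557, 0.075, 0, 0, 0, 0.485, -0.557, 0.075, 0, 0, 0, 0.485, -0.557, 0.075, 0, 0, 0, 0.485, -0.557, 0.075, 0, 0, 0, 0.485, -0.557, 0.075, 0, 0, 0, 0.485, -0.557, 0.075, 0, 0, 0, 0.485, -0.557, 0.075, 0, 0, 0, 0.485, -0.557, 0.075, 0, 0, 0, 0.485, -0.557, 0.075, 0, 0, 0], gripper=60)

```text
clock: 1.1
ee_pos: [0.3545, -0.2702, 0.201]
eef_rot: [-3.141, 0.0, 0.468]
wrist_force: [0.7, 0.3, 0.3]
opening: 0.697
gripper_force: 0.0
```

```bash
cat > w.py <<'E'
import sys
from h import *; from rig import imaging
n=sys.argv[1]
c=imaging.camera_info('wrist'); im,d=imaging.snapshot('wrist')
cv2.imwrite(f'pics/{n}.png',im); np.savez(f'pics/{n}.npz',im=im,d=d,K=c['camera_matrix'],E=c['extrinsics'])
print(c['camera_matrix'].round(1).tolist(),(-c['extrinsics'][:3,:3].T@c['extrinsics'][:3,3]).round(3))
E
python3 w.py w1; cat > wf.py <<'E'
import sys
from h import *
n,k,x,y,z=sys.argv[1],sys.argv[2],*map(float,sys.argv[3:6]); zz=np.load(f'pics/{n}.npz'); c={'camera_matrix':zz['K'],'extrinsics':zz['E']}
col={'round':'red','square':'blue','star':'orange'}[k]
W,uv=cloud(c,zz['d'],cmask(zz['im'],col),True)
s=np.linalg.norm(W[:,:2]-(x,y),axis=1)<.065
if z>0.01:
    a=W[s]; w=a[(a[:,2]>.005)&(a[:,2]<.027)]; t=a[a[:,2]>.055]; print('walls',len(w),fit(w[:,:2],k,(x,y)),'knob',len(t),t.mean(0).round(4), (t[:,:2].min(0)+t[:,:2].max(0))/2)
else: print('pad',s.sum(),fit(plane(c,uv[s],.004,True),k,(x,y)))
E
python3 wf.py w1 star .354 -.271 .025; python3 wf.py w1 round .451 -.11 .025
```

```text
[[371.6, 0.0, 317.9], [0.0, 371.6, 241.1], [0.0, 0.0, 1.0]] [ 0.416 -0.239  0.345]
walls 660 (array([ 0.35464192, -0.27297727,  1.03007017]), np.float64(0.6699902752924111)) knob 630 [ 0.3546 -0.2718  0.0654] [ 0.3540288  -0.27261011]
walls 615 (array([ 0.45060772, -0.11402821,  0.07381368]), np.float64(1.0850563587699773)) knob 634 [ 0.4502 -0.1153  0.0653] [ 0.45064117 -0.11434155]
```

View pics/w1.png

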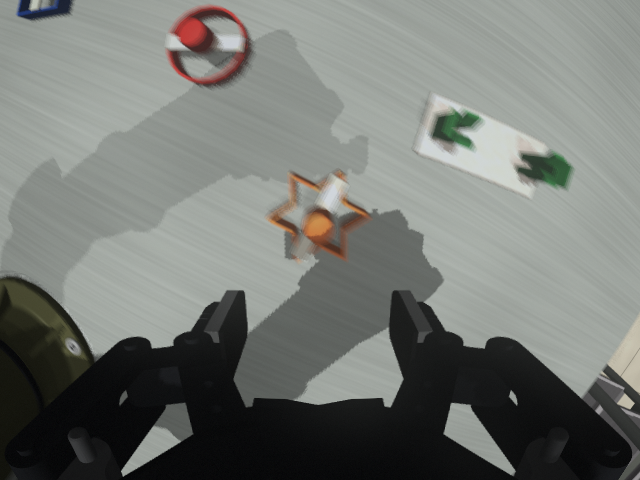

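Wrist view: star at (318,220), round at (205,45), rack base corners at (433,95), (414,151), (531,197). The star fit agrees to about 1–2 mm.

>>> step_arm(series=[-0.026, 0.05, 0.5, 0, 0, 0, 0, 0, 0.6, 0, 0, 0, 0, 0, 0.6, 0, 0, 0, 0, 0, 0.6, 0, 0, 0, 0, 0, 0.6, 0, 0, 0, 0, 0, 0.6, 0, 0, 0, 0, 0, 0.45, 0, 0, 0, 0, 0, 0.22, 0, 0, 0, 0, 0, 0, 0, 0, 0])

```text
clock: 2.05
ee_pos: [0.3539, -0.2734, 0.0336]
eef_rot: [-3.14, 0.001, 0.468]
wrist_force: [-0.4, 0.8, 0.5]
opening: 0.702
gripper_force: 0.0
```

```bash
python3 - <<'E'
from h import *
zz=np.load('pics/w1.npz'); c={'camera_matrix':zz['K'],'extrinsics':zz['E']}
P=plane(c,[(433,95),(414,151),(531,197)],.006,True);q=P[2]-P[1];print(P.round(4),np.linalg.norm(np.diff(P,axis=0),axis=1),'centre',(P[0]+P[2])/2,'yaw',np.arctan2(q[1],q[0])+np.pi/2)
W,uv=cloud(c,zz['d'],cmask(zz['im'],'green',80,30),True)
W=W[(np.linalg.norm(W[:,:2]-(.487,-.384),axis=1)<.09)&(W[:,2]>.054)];print(len(W),cv2.minAreaRect(W[:,:2].astype(np.float32)*1000))
E
```

```text
[[ 0.5036 -0.314 ]
 [ 0.4477 -0.3226]
 [ 0.4723 -0.4576]] [0.05651906 0.13724923] centre [ 0.48793905 -0.38579375] yaw 0.1799843902898688
867 ((488.0213623046875, -385.8241882324219), (26.493892669677734, 125.54193878173828), 10.145684242248535)
```

>>> step_arm(series=[0, 0, 0, 0, 0, 0, 0, 0, 0, 0, 0, 0, 0, 0, 0, 0, 0, 0, 0, 0, 0, 0, 0, 0, 0, 0, 0, 0, 0, 0], gripper=10)

```text
clock: 2.55
ee_pos: [0.3549, -0.2742, 0.0355]
eef_rot: [3.14, -0.001, 0.468]
wrist_force: [-1.5, -0.1, 4.6]
opening: 0.262
gripper_force: 58.5
```

>>> step_arm(series=[0, 0, -0.3, 0, 0, 0, 0, 0, -0.5, 0, 0, 0.1, 0, 0, -0.5, 0, 0, 0.1, 0, 0, -0.5, 0, 0, 0.1, 0, 0, -0.3, 0, 0, 0.097, 0, 0, 0, 0, 0, 0])

```text
clock: 3.15
ee_pos: [0.3554, -0.2744, 0.1204]
eef_rot: [3.139, -0.003, 0.069]
wrist_force: [-0.2, 0.3, -0.4]
opening: 0.259
gripper_force: 58.8
```

```bash
python3 p.py .631 -.149 .118 .071
```

```text
t 3.15 total units xyz [ 7.09 -2.65  0.06] per10 [ 0.709 -0.265  0.006] wz -0.002
```

>>> step_arm(series=[0.4, -0.15, 0, 0, 0, 0, 0.8, -0.3, 0, 0, 0, 0, 0.9, -0.34, 0, 0, 0, 0, 0.9, -0.34, 0, 0, 0, 0, 0.9, -0.34, 0, 0, 0, 0, 0.9, -0.33, 0, 0, 0, 0, 0.9, -0.33, 0, 0, 0, 0, 0.8, -0.3, 0, 0, 0, 0, 0.59, -0.22, 0.06, 0, 0, 0, 0, 0, 0, 0, 0, 0])

```text
clock: 4.15
ee_pos: [0.6325, -0.1445, 0.1145]
eef_rot: [-3.139, -0.001, 0.078]
wrist_force: [-0.6, 1.0, -1.6]
opening: 0.259
gripper_force: 58.8
```

```bash
python3 w.py w2; cat > wa.py <<'E'
import sys
from h import *
from rig import env
# held cutter: wall/knob fit in the air, and pad fit; args: pic kind
n,k,px,py=sys.argv[1],sys.argv[2],float(sys.argv[3]),float(sys.argv[4]); zz=np.load(f'pics/{n}.npz'); c={'camera_matrix':zz['K'],'extrinsics':zz['E']}
p=env.observe()['ee_pos']; print('tcp',p.round(4),env.observe()['eef_rot'].round(3))
W,uv=cloud(c,zz['d'],cmask(zz['im'],{'round':'red','square':'blue','star':'orange'}[k]),True)
a=(np.linalg.norm(W[:,:2]-p[:2],axis=1)<.08)&(W[:,2]>.02)&(W[:,2]<p[2]+.05)
w=W[a&(W[:,2]<p[2]-.006)]; print('held',len(w),fit(w[:,:2],k,p[:2]),w[:,2].min().round(4))
b=(np.linalg.norm(W[:,:2]-(px,py),axis=1)<.06)&(W[:,2]<.012)
if b.sum()>20: print('pad',b.sum(),fit(plane(c,uv[b],.004,True),k,(px,py)))
E
python3 wa.py w2 star .631 -.149
```

```text
[[371.6, 0.0, 317.9], [0.0, 371.6, 241.1], [0.0, 0.0, 1.0]] [ 0.701 -0.139  0.258]
tcp [ 0.6305 -0.1463  0.1146] [-3.14e+00  1.00e-03  7.60e-02]
held 5002 (array([ 0.63260661, -0.14453122, -0.40897694]), np.float64(0.8592319047374097)) 0.0796
pad 1921 (array([ 0.63091065, -0.15127078,  0.63732396]), np.float64(2.286270824421131))
```

View pics/w2.png

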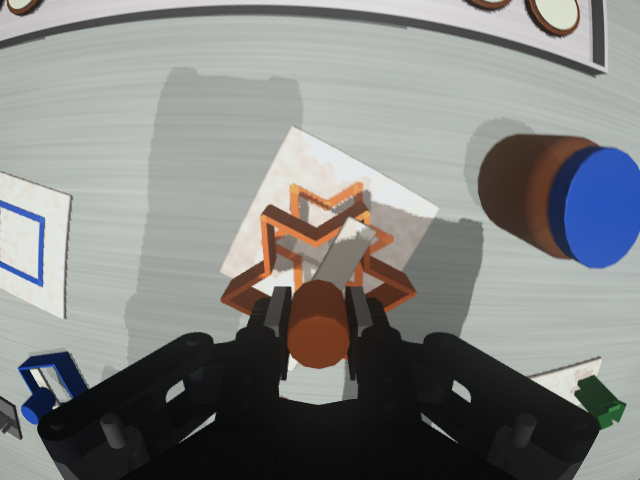

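The wrist view shows the held star, knob at (318,325), aligned with the pad and 6 mm off. Correcting and lowering.

>>> step_arm(series=[0, 0.105, 0.1, 0, 0, 0, 0, 0, 0.4, 0, 0, 0, 0, 0, 0.5, 0, 0, 0, 0, 0, 0.4, 0, 0, 0, 0, 0, 0.25, 0, 0, 0, 0, 0, 0.12, 0, 0, 0, 0, 0, 0.06, 0, 0, 0, 0, 0, 0, 0, 0, 0, 0, 0, 0, 0, 0, 0])

```text
clock: 5.1
ee_pos: [0.6306, -0.1523, 0.0436]
eef_rot: [3.141, -0.001, 0.071]
wrist_force: [-0.1, 0.6, -0.3]
opening: 0.265
gripper_force: 58.8
```

>>> step_arm(series=[0, -0.03, 0.05, 0, 0, 0, 0, 0, 0.04, 0, 0, 0, 0, 0, 0.02, 0, 0, 0, 0, 0, 0, 0, 0, 0])

```text
clock: 5.5
ee_pos: [0.6304, -0.1506, 0.0396]
eef_rot: [3.142, -0.001, 0.071]
wrist_force: [-2.0, 1.2, 7.1]
opening: 0.26
gripper_force: 59.8
```

Contact (7 N up). Release, then rise.

>>> step_arm(series=[0, 0, 0, 0, 0, 0, 0, 0, 0, 0, 0, 0, 0, 0, 0, 0, 0, 0, 0, 0, -0.2, 0, 0, 0, 0, 0, -0.6, 0, 0, 0, 0, 0, -0.9, 0, 0, 0, 0, 0, -0.9, 0, 0, 0, 0, 0, -0.9, 0, 0, 0, 0, 0, -0.5, 0, 0, 0], gripper=50)

```text
clock: 6.4
ee_pos: [0.6311, -0.1512, 0.2025]
eef_rot: [3.14, -0.004, 0.071]
wrist_force: [-0.4, 0.0, -0.6]
opening: 0.585
gripper_force: 0.0
```

```bash
python3 w.py w3; python3 wf.py w3 star .631 -.15 .029; python3 wf.py w3 round .4505 -.114 .029; python3 p.py .4505 -.114 .11
```

```text
[[371.6, 0.0, 317.9], [0.0, 371.6, 241.1], [0.0, 0.0, 1.0]] [ 0.699 -0.146  0.347]
walls 1081 (array([ 0.63162582, -0.15063852, -0.42278031]), np.float64(1.612361462048012)) knob 725 [ 0.6308 -0.1507  0.0692] [ 0.62992554 -0.15056389]
walls 830 (array([ 0.45190656, -0.11374391,  0.02943378]), np.float64(0.8870431676028336)) knob 120 [ 0.4609 -0.1139  0.0594] [ 0.45930787 -0.11357096]
t 6.45 total units xyz [-4.47 -1.25  2.38] per10 [-0.447 -0.125  0.238] wz None
```

Star placed within ~1 mm. Next, the round cutter.

>>> step_arm(series=[-0.3, -0.08, 0.1, 0, 0, 0, -0.5, -0.14, 0.25, 0, 0, 0, -0.6, -0.16, 0.3, 0, 0, 0, -0.6, -0.17, 0.35, 0, 0, 0, -0.6, -0.17, 0.35, 0, 0, 0, -0.6, -0.17, 0.35, 0, 0, 0, -0.6, -0.17, 0.35, 0, 0, 0, -0.45, -0.13, 0.25, 0, 0, 0, -0.22, -0.06, 0.08, 0, 0, 0, 0, 0, 0, 0, 0, 0])

```text
clock: 7.45
ee_pos: [0.4474, -0.1137, 0.1034]
eef_rot: [-3.142, 0.001, 0.071]
wrist_force: [0.4, 0.2, -0.9]
opening: 0.587
gripper_force: 0.0
```

```bash
python3 w.py w4; python3 wf.py w4 round .4505 -.114 .029; python3 p.py .451 -.114 .036
```

```text
[[371.6, 0.0, 317.9], [0.0, 371.6, 241.1], [0.0, 0.0, 1.0]] [ 0.516 -0.109  0.247]
walls 2430 (array([ 0.45214276, -0.11345457,  0.04291322]), np.float64(0.9266345705703102)) knob 1597 [ 0.4529 -0.1135  0.0652] [ 0.45140337 -0.1134004 ]
t 7.5 total units xyz [0.05 0.01 1.7 ] per10 [0.005 0.001 0.17 ] wz None
```

>>> step_arm(series=[0.05, 0, 0.3, 0, 0, 0, 0, 0, 0.45, 0, 0, 0, 0, 0, 0.45, 0, 0, 0, 0, 0, 0.35, 0, 0, 0, 0, 0, 0.15, 0, 0, 0, 0, 0, 0, 0, 0, 0])

```text
clock: 8.1
ee_pos: [0.451, -0.1137, 0.035]
eef_rot: [-3.141, 0.0, 0.071]
wrist_force: [-0.3, -0.1, -0.4]
opening: 0.584
gripper_force: 0.0
```

>>> step_arm(series=[0, 0, 0, 0, 0, 0, 0, 0, 0, 0, 0, 0, 0, 0, 0, 0, 0, 0, 0, 0, 0, 0, 0, 0], gripper=10)

```text
clock: 8.5
ee_pos: [0.4509, -0.1138, 0.0362]
eef_rot: [3.141, -0.002, 0.071]
wrist_force: [0.0, -0.1, 6.3]
opening: 0.262
gripper_force: 58.6
```

>>> step_arm(series=[0, 0, -0.3, 0, 0, 0, 0, 0, -0.8, 0, 0, 0, 0, 0, -0.9, 0, 0, 0, 0, -0.2, -0.7, 0, 0, 0, 0.15, -0.5, -0.3, 0, 0, 0, 0.15, -0.9, 0, 0, 0, 0, 0.15, -0.9, 0, 0, 0, 0, 0.15, -0.9, 0, 0, 0, 0, 0.15, -0.9, 0, 0, 0, 0, 0.15, -0.9, 0, 0, 0, 0])

```text
clock: 9.5
ee_pos: [0.4712, 0.0978, 0.1556]
eef_rot: [3.141, -0.0, 0.071]
wrist_force: [0.8, 0.6, -1.3]
opening: 0.259
gripper_force: 58.8
```

```bash
python3 p.py .501 .399 .13
```

```text
t 9.5 total units xyz [ 1.27 -7.46  0.64] per10 [ 0.127 -0.746  0.064] wz None
```

>>> step_arm(series=[0.15, -0.9, 0, 0, 0, 0, 0.15, -0.9, 0, 0, 0, 0, 0.15, -0.9, 0, 0, 0, 0, 0.15, -0.9, 0, 0, 0, 0, 0.15, -0.9, 0, 0, 0, 0, 0.15, -0.9, 0.1, 0, 0, 0, 0.15, -0.9, 0.2, 0, 0, 0, 0.12, -0.7, 0.2, 0, 0, 0, 0.1, -0.46, 0.14, 0, 0, 0, 0, 0, 0, 0, 0, 0])

```text
clock: 10.5
ee_pos: [0.4994, 0.4008, 0.1285]
eef_rot: [-3.14, 0.002, 0.075]
wrist_force: [0.4, -1.0, -1.6]
opening: 0.259
gripper_force: 58.9
```

```bash
python3 -c "
from rig import env;print(env.observe()['ee_pos'])"; python3 w.py w5; python3 wa.py w5 round .501 .399; python3 p.py .501 .399 .0405
```

```text
[0.49942006 0.4007746  0.1285442 ]
[[371.6, 0.0, 317.9], [0.0, 371.6, 241.1], [0.0, 0.0, 1.0]] [0.568 0.406 0.272]
tcp [0.5    0.3986 0.129 ] [3.141e+00 1.000e-03 7.300e-02]
held 2576 (array([ 0.49989076,  0.4006703 , -0.07902177]), np.float64(1.2617034147667459)) 0.0928
pad 1979 (array([0.50109747, 0.39737457, 0.08659189]), np.float64(2.3579329831079896))
t 10.55 total units xyz [ 0.02 -0.01  2.21] per10 [ 0.002 -0.001  0.221] wz None
```

>>> step_arm(series=[0.02, 0.01, 0.3, 0, 0, 0, 0, 0, 0.5, 0, 0, 0, 0, 0, 0.5, 0, 0, 0, 0, 0, 0.4, 0, 0, 0, 0, 0, 0.25, 0, 0, 0, 0, 0, 0.13, 0, 0, 0, 0, 0, 0.06, 0, 0, 0, 0, 0, 0, 0, 0, 0])

```text
clock: 11.35
ee_pos: [0.5021, 0.3972, 0.0443]
eef_rot: [-3.141, -0.0, 0.07]
wrist_force: [0.3, 1.0, -1.1]
opening: 0.262
gripper_force: 58.9
```

>>> step_arm(series=[-0.01, -0.01, 0.05, 0, 0, 0, 0, 0, 0.04, 0, 0, 0, 0, 0, 0.02, 0, 0, 0, 0, 0, 0, 0, 0, 0])

```text
clock: 11.75
ee_pos: [0.5014, 0.398, 0.0403]
eef_rot: [-3.141, -0.001, 0.071]
wrist_force: [-0.8, -0.4, 4.2]
opening: 0.264
gripper_force: 59.2
```

>>> step_arm(series=[0, 0, 0, 0, 0, 0, 0, 0, 0, 0, 0, 0, 0, 0, 0, 0, 0, 0, 0, 0, -0.2, 0, 0, 0, 0, 0, -0.6, 0, 0, 0, 0, 0, -0.9, 0, 0, 0, 0, 0, -0.9, 0, 0, 0, 0, 0, -0.9, 0, 0, 0, 0, 0, -0.5, 0, 0, 0], gripper=50)

```text
clock: 12.65
ee_pos: [0.5021, 0.3985, 0.2037]
eef_rot: [-3.139, -0.004, 0.071]
wrist_force: [-0.3, -0.3, 0.9]
opening: 0.586
gripper_force: 0.0
```

```bash
python3 w.py w6; python3 wf.py w6 round .501 .398 .029; python3 wf.py w6 square .457 .116 .029; python3 p.py .457 .115 .12
python3 - <<'E'
from h import *
zz=np.load('pics/w6.npz'); c={'camera_matrix':zz['K'],'extrinsics':zz['E']}
W,uv=cloud(c,zz['d'],cmask(zz['im'],'green',80,30),True)
W=W[(np.linalg.norm(W[:,:2]-(.368,.295),axis=1)<.09)&(W[:,2]>.1)];print(len(W),W[:,2].max(),cv2.minAreaRect(W[:,:2].astype(np.float32)*1000))
E
```

```text
[[371.6, 0.0, 317.9], [0.0, 371.6, 241.1], [0.0, 0.0, 1.0]] [0.57  0.403 0.348]
walls 751 (array([ 0.5028663 ,  0.39814765, -0.00314925]), np.float64(1.8277495211719506)) knob 737 [0.503  0.3979 0.0691] [0.50199335 0.3977016 ]
walls 480 (array([0.45782489, 0.11436448, 0.32261121]), np.float64(1.144952057728783)) knob 370 [0.4592 0.1179 0.0641] [0.45778944 0.11492902]
t 12.7 total units xyz [-1.65  7.01  2.16] per10 [-0.165  0.701  0.216] wz None
460 0.11278634577929328 ((370.4730224609375, 297.9609375), (88.83181762695312, 17.244474411010742), 73.0373764038086)
```

>>> step_arm(series=[-0.1, 0.4, 0, 0, 0, 0, -0.2, 0.85, 0.1, 0, 0, 0, -0.2, 0.9, 0.2, 0, 0, 0, -0.22, 0.9, 0.25, 0, 0, 0, -0.22, 0.9, 0.3, 0, 0, 0, -0.22, 0.9, 0.35, 0, 0, 0, -0.22, 0.9, 0.35, 0, 0, 0, -0.17, 0.8, 0.35, 0, 0, 0, -0.1, 0.46, 0.26, 0, 0, 0, 0, 0, 0, 0, 0, 0])

```text
clock: 13.7
ee_pos: [0.4542, 0.1099, 0.1125]
eef_rot: [3.14, 0.003, 0.066]
wrist_force: [0.5, 0.7, -0.7]
opening: 0.584
gripper_force: 0.0
```

```bash
python3 w.py w7; python3 wf.py w7 square .457 .116 .029; python3 p.py .457 .115 .036
```

```text
[[371.6, 0.0, 317.9], [0.0, 371.6, 241.1], [0.0, 0.0, 1.0]] [0.523 0.115 0.256]
walls 2028 (array([0.45799818, 0.11433318, 0.33371951]), np.float64(0.9478610672096978)) knob 1431 [0.4592 0.1145 0.0652] [0.45747598 0.1146001 ]
t 13.75 total units xyz [ 0.05 -0.07  1.93] per10 [ 0.005 -0.007  0.193] wz None
```

>>> step_arm(series=[0.06, -0.06, 0.3, 0, 0, 0, 0, 0, 0.5, 0, 0, 0, 0, 0, 0.5, 0, 0, 0, 0, 0, 0.4, 0, 0, 0, 0, 0, 0.23, 0, 0, 0, 0, 0, 0, 0, 0, 0])

```text
clock: 14.35
ee_pos: [0.4572, 0.1171, 0.035]
eef_rot: [-3.141, 0.002, 0.073]
wrist_force: [-1.0, -1.0, -0.2]
opening: 0.588
gripper_force: 0.0
```

>>> step_arm(series=[0, 0, 0, 0, 0, 0, 0, 0, 0, 0, 0, 0, 0, 0, 0, 0, 0, 0, 0, 0, 0, 0, 0, 0], gripper=10)

```text
clock: 14.75
ee_pos: [0.4581, 0.1163, 0.0369]
eef_rot: [-3.141, -0.002, 0.071]
wrist_force: [-0.3, 1.9, 5.9]
opening: 0.261
gripper_force: 59.0
```

>>> step_arm(series=[0, 0, -0.3, 0, 0, 0, 0, 0, -0.5, 0, 0, 0.11, 0, 0, -0.5, 0, 0, 0.11, 0, 0, -0.5, 0, 0, 0.11, 0, 0, -0.2, 0, 0, 0.11, 0, 0, 0, 0, 0, 0.11, 0, 0, 0, 0, 0, 0])

```text
clock: 15.45
ee_pos: [0.4577, 0.1158, 0.1166]
eef_rot: [-3.141, -0.001, -0.481]
wrist_force: [-0.6, -0.8, -0.4]
opening: 0.262
gripper_force: 58.7
```

```bash
python3 p.py .6075 .1315 .116 -.484
```

```text
t 15.45 total units xyz [ 3.14 -2.08  0.02] per10 [ 0.314 -0.208  0.002] wz 0.003
```

>>> step_arm(series=[0.3, -0.2, 0, 0, 0, 0, 0.6, -0.4, 0, 0, 0, 0, 0.7, -0.45, 0, 0, 0, 0, 0.7, -0.45, 0, 0, 0, 0, 0.54, -0.38, 0, 0, 0, 0, 0.3, -0.2, 0, 0, 0, 0, 0, 0, 0, 0, 0, 0, 0, 0, 0, 0, 0, 0])

```text
clock: 16.25
ee_pos: [0.6065, 0.1315, 0.1154]
eef_rot: [3.14, 0.001, -0.477]
wrist_force: [-0.0, 0.4, -1.7]
opening: 0.261
gripper_force: 58.8
```

```bash
python3 w.py w8; python3 wa.py w8 square .6075 .1315; python3 p.py .6075 .131 .041
```

```text
[[371.6, 0.0, 317.9], [0.0, 371.6, 241.1], [0.0, 0.0, 1.0]] [0.668 0.1   0.259]
tcp [0.6062 0.1315 0.1156] [ 3.141e+00  1.000e-03 -4.780e-01]
held 1873 (array([ 0.60573312,  0.13199079, -0.22456565]), np.float64(0.9732751093400513)) 0.0793
pad 2052 (array([ 0.60728167,  0.13124531, -0.22169101]), np.float64(1.8260787795454527))
t 16.3 total units xyz [ 0.03 -0.    1.87] per10 [ 0.003 -0.     0.187] wz None
```

>>> step_arm(series=[0.035, 0, 0.3, 0, 0, 0, 0, 0, 0.45, 0, 0, 0, 0, 0, 0.4, 0, 0, 0, 0, 0, 0.35, 0, 0, 0, 0, 0, 0.18, 0, 0, 0, 0, 0, 0.08, 0, 0, 0, 0, 0, 0.04, 0, 0, 0, 0, 0, 0, 0, 0, 0])

```text
clock: 17.1
ee_pos: [0.6089, 0.1312, 0.0444]
eef_rot: [-3.141, -0.0, -0.479]
wrist_force: [-0.8, -0.3, 0.0]
opening: 0.256
gripper_force: 58.8
```

>>> step_arm(series=[0, 0, 0.05, 0, 0, 0, 0, 0, 0.04, 0, 0, 0, 0, 0, 0, 0, 0, 0])

```text
clock: 17.4
ee_pos: [0.609, 0.1313, 0.041]
eef_rot: [-3.141, -0.001, -0.479]
wrist_force: [0.3, -0.9, 1.9]
opening: 0.261
gripper_force: 59.1
```

>>> step_arm(series=[0, 0, 0.02, 0, 0, 0, 0, 0, 0, 0, 0, 0, 0, 0, 0, 0, 0, 0, 0, 0, 0, 0, 0, 0, 0, 0, -0.2, 0, 0, 0, 0, 0, -0.6, 0, 0, 0, 0, 0, -0.9, 0, 0, 0, 0, 0, -0.9, 0, 0, 0, 0, 0, -0.9, 0, 0, 0, 0, 0, -0.9, 0, 0, 0], gripper=50)

```text
clock: 18.4
ee_pos: [0.6084, 0.1311, 0.218]
eef_rot: [-3.141, -0.0, -0.479]
wrist_force: [0.4, 0.5, -0.1]
opening: 0.585
gripper_force: 0.0
```

```bash
python3 w.py w9; python3 wf.py w9 square .608 .131 .029; python3 p.py .368 .296 .22 1.318
python3 -c "
from rig import env;print(env.observe()['joints'].round(2))"
```

```text
[[371.6, 0.0, 317.9], [0.0, 371.6, 241.1], [0.0, 0.0, 1.0]] [0.67  0.099 0.362]
walls 374 (array([0.60883555, 0.12982137, 1.35459305]), np.float64(1.4856659642615329)) knob 505 [0.6074 0.1318 0.07  ] [0.6073794  0.13204299]
t 18.45 total units xyz [-7.29 -0.84  0.11] per10 [-0.729 -0.084  0.011] wz -1.797
[-0.23  0.5  -0.03  1.52  0.02  1.11 -2.32]
```

>>> step_arm(series=[-0.5, 0, 0, 0, 0, 0, -0.9, -0.1, 0, 0, 0, 0, -0.9, -0.1, 0, 0, 0, 0, -0.9, -0.1, 0, 0, 0, 0, -0.9, -0.1, 0, 0, 0, 0, -0.9, -0.1, 0, 0, 0, 0, -0.9, -0.1, 0, 0, 0, 0, -0.7, -0.1, 0, 0, 0, 0, -0.4, -0.1, 0, 0, 0, 0, 0, 0, 0, 0, 0, -0.147])

```text
clock: 19.45
ee_pos: [0.3726, 0.2907, 0.2164]
eef_rot: [-3.14, 0.0, -0.327]
wrist_force: [0.1, -0.9, 0.6]
opening: 0.585
gripper_force: 0.0
```

>>> step_arm(series=[0, 0, 0, 0, 0, -0.15, 0, 0, 0, 0, 0, -0.15, 0, 0, 0, 0, 0, -0.15, 0, 0, 0, 0, 0, -0.15, 0, 0, 0, 0, 0, -0.15, 0, 0, 0, 0, 0, -0.15, 0, 0, 0, 0, 0, -0.15, 0, 0, 0, 0, 0, -0.15, 0, 0, 0, 0, 0, -0.15, 0, 0, 0, 0, 0, -0.15])

```text
clock: 20.45
ee_pos: [0.375, 0.2886, 0.2161]
eef_rot: [3.141, -0.0, 1.174]
wrist_force: [-0.1, -0.6, -0.1]
opening: 0.584
gripper_force: 0.0
```

>>> step_arm(series=[0, 0, 0, 0, 0, -0.15, 0, 0, 0, 0, 0, 0, 0, 0, 0, 0, 0, 0])

```text
clock: 20.75
ee_pos: [0.375, 0.2885, 0.216]
eef_rot: [3.141, -0.0, 1.313]
wrist_force: [-0.6, 0.6, 0.6]
opening: 0.583
gripper_force: 0.0
```

```bash
python3 w.py w10; python3 p.py .368 .296 .15 1.318
python3 - <<'E'
from h import *
zz=np.load('pics/w10.npz'); c={'camera_matrix':zz['K'],'extrinsics':zz['E']}
W,uv=cloud(c,zz['d'],cmask(zz['im'],'green',80,30),True)
W=W[(np.linalg.norm(W[:,:2]-(.368,.295),axis=1)<.09)&(W[:,2]>.105)];print(len(W),np.median(W[:,2]),W[:,:2].mean(0),cv2.minAreaRect(W[:,:2].astype(np.float32)*1000))
E
```

```text
[[371.6, 0.0, 317.9], [0.0, 371.6, 241.1], [0.0, 0.0, 1.0]] [0.393 0.355 0.36 ]
t 20.8 total units xyz [ 0.13 -0.22  1.65] per10 [ 0.013 -0.022  0.165] wz -0.004
3692 0.11095070791019922 [0.36967437 0.29524191] ((368.7212829589844, 292.8240051269531), (98.4238510131836, 19.09793472290039), 75.4031982421875)
```

View pics/w10.png

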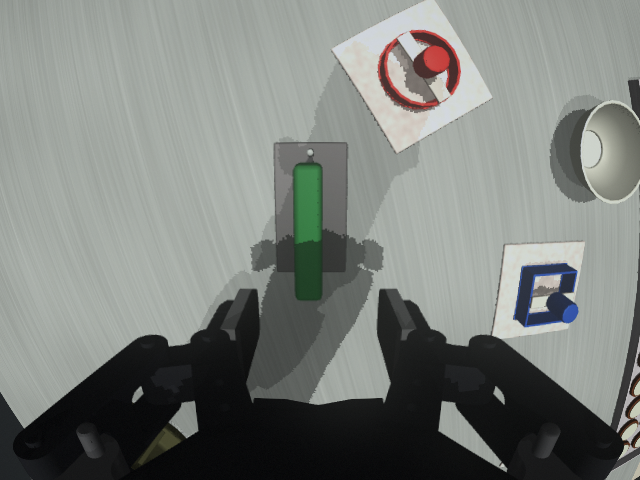

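Wrist view: the scraper is at (308,230) aligned with the tool, and round and square are on their outlines. Descending onto the grip bar.

>>> step_arm(series=[0.075, -0.18, 0.3, 0, 0, 0, 0, 0, 0.5, 0, 0, 0, 0, 0, 0.6, 0, 0, 0, 0, 0, 0.6, 0, 0, 0, 0, 0, 0.6, 0, 0, 0, 0, 0, 0.5, 0, 0, 0, 0, 0, 0.3, 0, 0, 0, 0, 0, 0, 0, 0, 0, 0, 0, 0, 0, 0, 0])

```text
clock: 21.7
ee_pos: [0.3687, 0.2936, 0.0799]
eef_rot: [3.142, 0.0, 1.316]
wrist_force: [-0.3, 0.1, 0.0]
opening: 0.583
gripper_force: 0.0
```

>>> step_arm(series=[0, 0, 0, 0, 0, 0, 0, 0, 0, 0, 0, 0, 0, 0, 0, 0, 0, 0, 0, 0, 0, 0, 0, 0], gripper=8)

```text
clock: 22.1
ee_pos: [0.3692, 0.2938, 0.0806]
eef_rot: [3.14, -0.001, 1.317]
wrist_force: [-1.0, -0.5, 6.9]
opening: 0.222
gripper_force: 59.0
```

>>> step_arm(series=[0, 0, -0.1, 0, 0, 0, 0, 0, -0.25, 0, 0, 0, 0, 0, -0.35, 0, 0, 0, 0, 0, -0.45, 0, 0, 0, 0, 0, -0.5, 0, 0, 0, 0, 0, -0.6, 0, 0, 0, 0, 0, -0.6, 0, 0, 0, 0, 0, -0.5, 0, 0, 0, 0, 0, -0.4, 0, 0, 0, 0, 0, -0.2, 0, 0, 0])

```text
clock: 23.1
ee_pos: [0.3688, 0.2936, 0.2396]
eef_rot: [3.14, -0.002, 1.318]
wrist_force: [-0.1, 0.0, -1.7]
opening: 0.224
gripper_force: 58.7
```

```bash
python3 w.py w11; python3 p.py .488 -.386 .23 1.746
```

```text
[[371.6, 0.0, 317.9], [0.0, 371.6, 241.1], [0.0, 0.0, 1.0]] [0.386 0.36  0.384]
t 23.15 total units xyz [-15.71   7.14   0.25] per10 [-1.571  0.714  0.025] wz -0.428
```

View pics/w11.png

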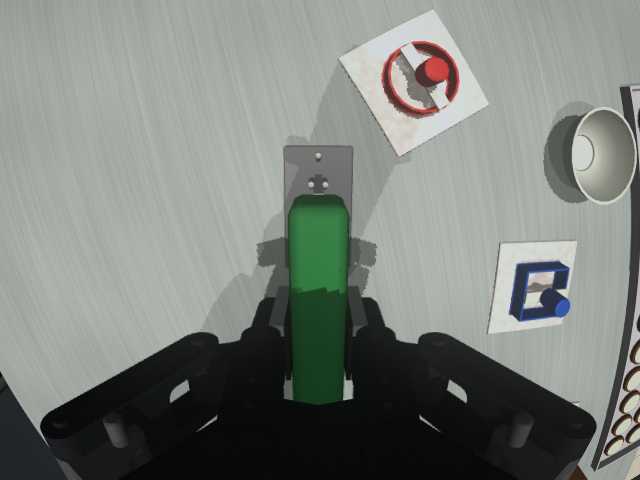

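The scraper is lifted clear, gripped squarely at (318,300). Now over to the rack.

>>> step_arm(series=[-0.3, 0.136, 0, 0, 0, 0, -0.6, 0.273, 0, 0, 0, 0, -0.85, 0.386, 0, 0, 0, 0, -0.85, 0.386, 0, 0, 0, 0, -0.85, 0.386, 0, 0, 0, 0, -0.85, 0.386, 0, 0, 0, 0, -0.85, 0.386, 0, 0, 0, 0, -0.85, 0.386, 0, 0, 0, 0, -0.85, 0.386, 0, 0, 0, 0, -0.85, 0.386, 0, 0, 0, 0])

```text
clock: 24.15
ee_pos: [0.4258, -0.0423, 0.2367]
eef_rot: [-3.14, 0.001, 1.317]
wrist_force: [0.7, 0.3, -1.0]
opening: 0.229
gripper_force: 58.7
```

```bash
python3 p.py .488 -.386 .23 1.746; python3 - <<'E'
from h import *
zz=np.load('pics/w11.npz'); c={'camera_matrix':zz['K'],'extrinsics':zz['E']}
P=plane(c,[(318,196)],.269,True)[0]; d=P-(.3688,.2936); w=1.318; print('bar end along x',d@[np.cos(w),np.sin(w)],'y',d@[np.sin(w),-np.cos(w)])
W,uv=cloud(c,zz['d'],cmask(zz['im'],'green',80,30),True); W=W[W[:,2]>.2]; D=W[:,:2]-(.3688,.2936); print(np.percentile(W[:,2],[5,50,95]),np.percentile(D@[np.cos(w),np.sin(w)],[0,1,50,99,100]),np.percentile(D@[np.sin(w),-np.cos(w)],[1,50,99]))
T=W[W[:,2]>.262];print(cv2.minAreaRect(T[:,:2].astype(np.float32)*1000)); u=(T[:,:2]-(.3688,.2936))@[np.cos(w),np.sin(w)]; print('slope z along bar',np.polyfit(u,T[:,2],1))
E
```

```text
t 24.15 total units xyz [-7.93  3.66  0.17] per10 [-0.793  0.366  0.017] wz -0.429
bar end along x 0.05118029372183762 y 7.954450454568732e-05
[0.26680162 0.2698975  0.27101732] [-0.03016333 -0.02732811  0.01850694  0.04851255  0.0487604 ] [-0.00942864  0.00010212  0.00958321]
((371.173095703125, 302.5792541503906), (78.91333770751953, 20.836977005004883), 74.7269287109375)
slope z along bar [-0.00948021  0.26987012]
```

>>> step_arm(series=[-0.85, 0.39, 0, 0, 0, 0, -0.85, 0.39, 0, 0, 0, 0, -0.85, 0.39, 0, 0, 0, 0, -0.85, 0.39, 0, 0, 0, 0, -0.85, 0.39, 0, 0, 0, 0, -0.85, 0.39, 0, 0, 0, 0, -0.85, 0.39, 0, 0, 0, 0, -0.85, 0.39, 0, 0, 0, 0, -0.7, 0.32, 0, 0, 0, 0, -0.43, 0.22, 0, 0, 0, -0.1])

```text
clock: 25.15
ee_pos: [0.4872, -0.3869, 0.2358]
eef_rot: [-3.138, 0.0, 1.415]
wrist_force: [0.6, -0.3, -1.8]
opening: 0.223
gripper_force: 58.7
```

>>> step_arm(series=[0, 0, 0, 0, 0, -0.13, 0, 0, 0, 0, 0, -0.13, 0, 0, 0, 0, 0, -0.07, 0, 0, 0, 0, 0, 0, 0, 0, 0, 0, 0, 0])

```text
clock: 25.65
ee_pos: [0.4883, -0.3839, 0.2367]
eef_rot: [-3.14, -0.001, 1.745]
wrist_force: [0.0, 0.1, -0.7]
opening: 0.223
gripper_force: 58.7
```

```bash
python3 w.py w12; python3 p.py .488 -.386 .16 1.746; python3 - <<'E'
from h import *; from rig import imaging
im,d=imaging.snapshot('scene');np.savez('pics/scene1.npz',im=im,d=d)
im2,d2=imaging.snapshot('side')
a=cv2.resize(np.load('pics/w12.npz')['im'],(400,300)); b=cv2.resize(im[80:200,170:330],(400,300)); e=cv2.resize(im2[90:240,360:560],(400,300)); 
cv2.imwrite('pics/m12.png',np.vstack([np.hstack([b,e]),np.hstack([a,a*0])]))
E
```

```text
[[371.6, 0.0, 317.9], [0.0, 371.6, 241.1], [0.0, 0.0, 1.0]] [ 0.477 -0.316  0.381]
t 25.7 total units xyz [-0.05 -0.02  1.92] per10 [-0.005 -0.002  0.192] wz -0.001
```

View pics/m12.png

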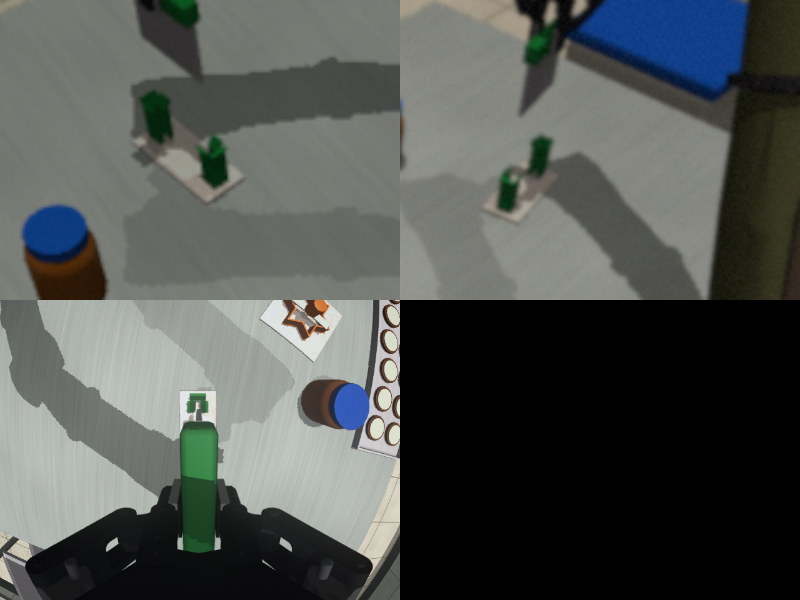

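The scraper hovers over the rack. In the wrist view the near post is at about (315,170). I'll check that alignment in a close crop.

```bash
python3 - <<'E'
import cv2,numpy as np
im=np.load('pics/w12.npz')['im'][130:220,260:380]; cv2.imwrite('pics/c12.png',cv2.resize(im,(800,600),interpolation=2))
E
```

```text
(no output)
```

View pics/c12.png

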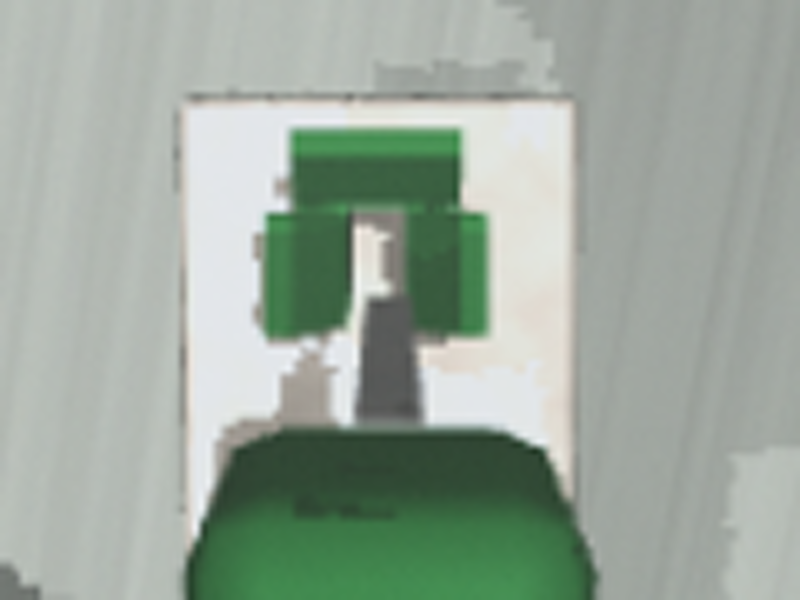

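```bash
python3 - <<'E'
from h import *; from rig import env
zz=np.load('pics/w12.npz'); c={'camera_matrix':zz['K'],'extrinsics':zz['E']}
p=env.observe()['ee_pos'];w=env.observe()['eef_rot'][2];print(p.round(4),w)
A=np.array([[np.cos(w),np.sin(w)],[np.sin(w),-np.cos(w)]]).T
f=lambda u,v,z:((plane(c,[(260+u/6.667,130+v/6.667)],z,True)[0]-p[:2])@A*1000).round(1)
print('base far corners',f(185,100,.006),f(575,100,.006),'posts back top',f(292,130,.063),f(461,130,.063),'slot walls top',f(265,213,.063),f(488,213,.063),'blade low edge',f(365,298,p[2]-.0746),f(410,298,p[2]-.0746))
E
```

```text
[ 0.489  -0.3836  0.2374] 1.7463436268099433
base far corners [ 62.9 -31.1] [62.8 27.3] posts back top [ 59.8 -12.8] [59.7  8.6] slot walls top [ 49.1 -16.3] [49.1 12.1] blade low edge [47.7 -2.6] [47.7  1.3]
```

Relative corrections are tool x −2.8 mm and tool y −1.4 mm. Descending to just above the mouth.

>>> step_arm(series=[-0.07, -0.035, 0.2, 0, 0, 0, 0, 0, 0.4, 0, 0, 0, 0, 0, 0.5, 0, 0, 0, 0, 0, 0.45, 0, 0, 0, 0, 0, 0.3, 0, 0, 0, 0, 0, 0.15, 0, 0, 0, 0, 0, 0, 0, 0, 0, 0, 0, 0, 0, 0, 0])

```text
clock: 26.6
ee_pos: [0.4889, -0.3868, 0.1582]
eef_rot: [3.141, 0.001, 1.748]
wrist_force: [0.8, 0.1, -1.6]
opening: 0.223
gripper_force: 58.7
```

```bash
python3 w.py w13; python3 - <<'E'
import cv2,numpy as np
im=np.load('pics/w13.npz')['im'][110:230,240:400]; cv2.imwrite('pics/c13.png',cv2.resize(im,(800,600),interpolation=2))
E
```

```text
[[371.6, 0.0, 317.9], [0.0, 371.6, 241.1], [0.0, 0.0, 1.0]] [ 0.477 -0.319  0.302]
```

View pics/c13.png

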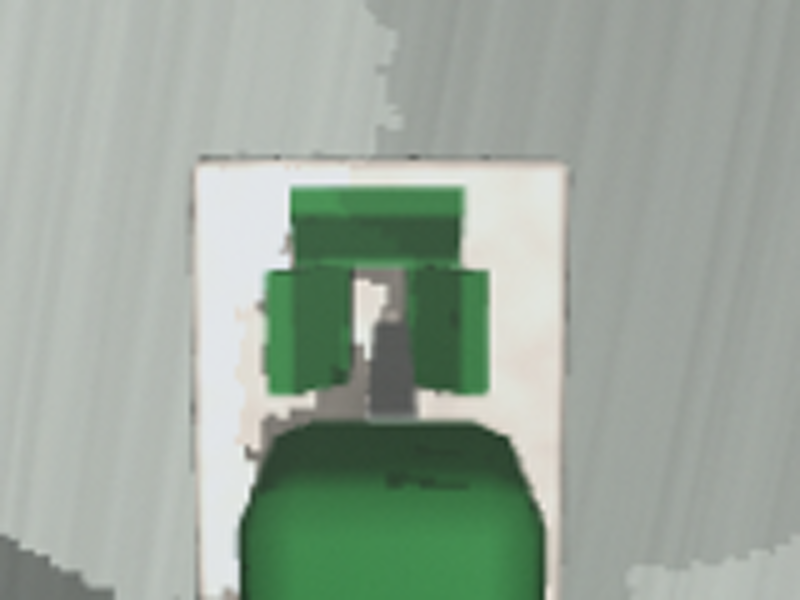

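```bash
python3 - <<'E'
from h import *; from rig import env
zz=np.load('pics/w13.npz'); c={'camera_matrix':zz['K'],'extrinsics':zz['E']}
p=env.observe()['ee_pos'];w=env.observe()['eef_rot'][2];print(p.round(4),w)
A=np.array([[np.cos(w),np.sin(w)],[np.sin(w),-np.cos(w)]]).T
f=lambda u,v,z:((plane(c,[(240+u/5,110+v/5)],z,True)[0]-p[:2])@A*1000).round(1)
print('base far corners',f(197,160,.006),f(566,160,.006),'posts back top',f(291,187,.063),f(464,187,.063),'slot walls top',f(268,270,.063),f(488,270,.063),'blade low edge',f(374,320,p[2]-.0746),f(411,320,p[2]-.0746))
E
```

```text
[ 0.489  -0.3869  0.1585] 1.7477428288751957
base far corners [ 66.5 -30.4] [66.5 27.9] posts back top [ 63.4 -12.6] [63.4  9.5] slot walls top [ 52.7 -15.6] [52.7 12.6] blade low edge [48.2 -1.8] [48.2  2.5]
```

Along the rack it's aligned; sideways it needs −1.75 mm. Inserting.

>>> step_arm(series=[0, -0.044, 0.1, 0, 0, 0, 0, 0, 0.15, 0, 0, 0, 0, 0, 0.2, 0, 0, 0, 0, 0, 0.2, 0, 0, 0, 0, 0, 0.2, 0, 0, 0, 0, 0, 0.2, 0, 0, 0, 0, 0, 0.2, 0, 0, 0, 0, 0, 0, 0, 0, 0])

```text
clock: 27.45
ee_pos: [0.4861, -0.3864, 0.1062]
eef_rot: [-3.14, -0.002, 1.748]
wrist_force: [-0.6, 0.6, -1.7]
opening: 0.226
gripper_force: 58.7
```

>>> step_arm(series=[0, 0, 0.1, 0, 0, 0, 0, 0, 0.15, 0, 0, 0, 0, 0, 0.15, 0, 0, 0, 0, 0, 0.1, 0, 0, 0, 0, 0, 0.06, 0, 0, 0, 0, 0, 0, 0, 0, 0, 0, 0, 0, 0, 0, 0])

```text
clock: 28.15
ee_pos: [0.4868, -0.3869, 0.0854]
eef_rot: [3.141, 0.0, 1.748]
wrist_force: [0.5, -0.2, -1.8]
opening: 0.231
gripper_force: 58.7
```

>>> step_arm(series=[0, 0, 0.06, 0, 0, 0, 0, 0, 0.05, 0, 0, 0, 0, 0, 0.03, 0, 0, 0, 0, 0, 0, 0, 0, 0])

```text
clock: 28.55
ee_pos: [0.4869, -0.387, 0.0807]
eef_rot: [3.141, 0.001, 1.748]
wrist_force: [-2.6, 1.1, 6.6]
opening: 0.223
gripper_force: 59.9
```

Seated, with 6.6 N up at the expected height. Releasing gently and rising.

>>> step_arm(series=[0, 0, 0, 0, 0, 0, 0, 0, 0, 0, 0, 0, 0, 0, 0, 0, 0, 0, 0, 0, -0.1, 0, 0, 0, 0, 0, -0.4, 0, 0, 0, 0, 0, -0.7, 0, 0, 0, 0, 0, -0.9, 0, 0, 0, 0, 0, -0.9, 0, 0, 0, 0, 0, -0.6, 0, 0, 0, 0, 0, 0, 0, 0, 0], gripper=45)

```text
clock: 29.55
ee_pos: [0.4884, -0.3878, 0.228]
eef_rot: [3.137, 0.005, 1.748]
wrist_force: [0.3, 0.2, -0.2]
opening: 0.527
gripper_force: 0.0
```

```bash
python3 w.py w14; python3 - <<'E'
from h import *; from rig import imaging,env
zz=np.load('pics/w14.npz'); c={'camera_matrix':zz['K'],'extrinsics':zz['E']}
W,uv=cloud(c,zz['d'],cmask(zz['im'],'green',80,30),True); W=W[(W[:,2]>.09)&(np.linalg.norm(W[:,:2]-(.488,-.386),axis=1)<.09)]
print(np.percentile(W[:,2],[50,95]),cv2.minAreaRect(W[:,:2].astype(np.float32)*1000))
for n in ['scene','side']:
    im,d=imaging.snapshot(n);c=imaging.camera_info(n)
    if n=='scene': cv2.imwrite('pics/final.png',im)
    for k,col,q in [('star','orange',(.631,-.15)),('square','blue',(.6075,.1315)),('round','red',(.501,.398))]:
        W,_=cloud(c,d,cmask(im,col)); W=W[np.linalg.norm(W[:,:2]-q,axis=1)<.06]; w=W[(W[:,2]>.012)&(W[:,2]<.03)][:,:2]
        print(n,k,fit(w,k,q),W[:,2].max().round(3))
E
```

```text
[[371.6, 0.0, 317.9], [0.0, 371.6, 241.1], [0.0, 0.0, 1.0]] [ 0.475 -0.319  0.371]
[0.11093253 0.11220837] ((486.9702453613281, -387.6838073730469), (19.86350440979004, 97.82527923583984), 10.012255668640137)
scene star (array([ 0.63073024, -0.14871216,  0.62845832]), np.float64(1.492233813858369)) 0.073
scene square (array([0.60981529, 0.13335795, 1.35674511]), np.float64(1.3475866787859594)) 0.074
scene round (array([0.50318911, 0.39898047, 0.05210423]), np.float64(1.0707538004139219)) 0.074
side star (array([ 0.62856821, -0.14888167,  0.62957537]), np.float64(1.8559320033616669)) 0.071
side square (array([0.60683031, 0.13412282, 1.35004489]), np.float64(1.4535979252923024)) 0.072
side round (array([0.49995099, 0.39886746, 0.02845461]), np.float64(1.120759968455358)) 0.071
```

View pics/final.png

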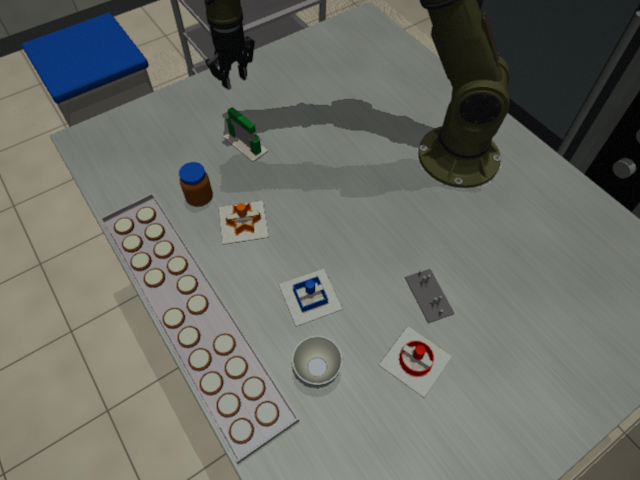

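The final view shows the star (243,217), square (311,293) and round (417,356) on their plates and the scraper seated in the rack (243,132). The gripper is clear, and the jar and bowl haven't moved.

```bash
python3 -c "
from rig import finish_job;print(finish_job())"
```

```text
the job is handed in; nothing more can be done
None
```

The job is handed in at about 30 s of the 115 s: the last images show all three cutters on their own plates within about 3 mm and aligned with the outlines, the scraper seated in its rack, and the jar and bowl where they stood; the hand-in returned no verdict.

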